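# File the missing spice tin into its row

## Task

Put the loose flat spice tin standing on the cart top into the wooden rack where it belongs by height: between the shortest tin and the next one. First slide the two taller tins along the rack towards its empty end to open a gap, without lifting them out, then stand the tin in the gap and let go, so that all four stand upright on the rack floor, square in one row from shortest to tallest. Do not knock or move the glass jar or the round tin.

Things in the scene. Friction and masses are not known exactly. Their poses are not given: they have to be found in the camera images.
- rack: Wooden spice rack, fixed to the cart: an open low-walled tray 82 (x) x 200 (y) x 26 mm high. Origin: centre of its underside. Floor 6 mm thick, walls 6 mm, so inside it is 70 x 188 mm. The tins stand in it in one row along its y axis, in order of height, the shortest at the +y end; they are packed about 2 mm apart against the +y end wall, and about 74 mm at the -y end is empty. The tins stand loose and slide on the floor.
- tin1_mid (a point): Centre of the shortest tin of the row, a flat rectangular steel spice tin with a black plastic lid, 50 (x) x 36 (y) x 65 mm tall (z) overall; a white paper label with 1 dark bar on its two narrow faces (+x and -x). The point is half-way up, on the axis; z up. At the +y end of the rack, no room beyond it. About 0.16 kg.
- tin2_mid (a point): Centre of the tin that is missing from the row, a flat rectangular steel spice tin with a black plastic lid, 50 (x) x 36 (y) x 80 mm tall (z) overall; a white paper label with 2 dark bars on its two narrow faces (+x and -x). The point is half-way up, on the axis; z up. It stands loose and upright on the cart top beside the rack, turned up to 30 degrees; about 0.17 kg. Its 50 mm width (x) is the easy way to grip it.
- tin3_mid (a point): Centre of the middle tin of the three in the row, a flat rectangular steel spice tin with a black plastic lid, 50 (x) x 36 (y) x 95 mm tall (z) overall; a white paper label with 3 dark bars on its two narrow faces (+x and -x). The point is half-way up, on the axis; z up. About 0.18 kg; at the start 38 mm (centre to centre) from the shortest tin.
- tin4_mid (a point): Centre of the tallest tin of the row, a flat rectangular steel spice tin with a black plastic lid, 50 (x) x 36 (y) x 110 mm tall (z) overall; a white paper label with 4 dark bars on its two narrow faces (+x and -x). The point is half-way up, on the axis; z up. At the start 38 mm beyond the middle tin, next to the empty end of the rack. About 0.19 kg.
- jar_mid (a point): Centre of a bystander: an upright glass sauce jar with a steel lid, 66 mm across, 110 mm tall, on the cart top.
- round_tin_mid (a point): Centre of a bystander: a round steel tin with a black lid, 54 mm across, 80 mm tall, upright on the cart top.
There are look-alikes about, which are no part of the job. Leave any purple or red look-alike of the part that bears tin3_mid alone.

How it is judged:
On the way:
1. the two taller tins have been slid away from the shortest, leaving a gap at least as wide as the missing tin, which is still outside the rack (y of tin3_mid in the frame of tin1_mid below -0.073 m and horizontal distance between tin2_mid and rack above 0.11 m), for 0.2 s.
At the end, for the whole second after the job is handed in: All four tins stand in the rack: upright within 10 degrees, base within 8 mm of the rack floor, within 20 mm of its centre line, turned no more than 17 degrees out of square, in order of height from the +y end (shortest, loose tin, middle, tallest), and at rest (angle between each of tin1_mid, tin2_mid, tin3_mid, tin4_mid's own z axis and vertical below 0.17 rad and z of tin1_mid in the frame of rack between 0.0305 and 0.0465 m and x of tin1_mid in the frame of rack between -0.02 and 0.02 m and angle between the x axis of each of tin1_mid, tin2_mid, tin3_mid, tin4_mid and the x axis of rack, either way round below 0.3 rad and z of tin2_mid in the frame of rack between 0.038 and 0.054 m and x of tin2_mid in the frame of rack between -0.02 and 0.02 m and z of tin3_mid in the frame of rack between 0.0455 and 0.0615 m and x of tin3_mid in the frame of rack between -0.02 and 0.02 m and z of tin4_mid in the frame of rack between 0.053 and 0.069 m and x of tin4_mid in the frame of rack between -0.02 and 0.02 m and y of tin2_mid in the frame of tin1_mid below -0.028 m and y of tin3_mid in the frame of tin2_mid below -0.028 m and y of tin4_mid in the frame of tin3_mid below -0.028 m and y of tin1_mid in the frame of rack below 0.09 m and y of tin4_mid in the frame of rack above -0.09 m and linear speed of each of tin1, tin2, tin3, tin4 below 0.02 m/s); the robot touches nothing.
It fails at once if a tin of the row is lifted more than 20 mm off the rack floor (z of tin1_mid in the frame of rack above 0.0585 m or z of tin3_mid in the frame of rack above 0.0735 m or z of tin4_mid in the frame of rack above 0.081 m).
It fails at once if a tin of the row is tipped by more than 30 degrees (angle between any of tin1_mid, tin3_mid, tin4_mid's own z axis and vertical above 0.52 rad).
It fails at once if the jar or the round tin is moved by more than 20 mm or tipped by more than 17 degrees (distance of any of jar_mid, round_tin_mid from where it was at the start of the episode above 0.02 m or angle between any of jar_mid, round_tin_mid's own z axis and vertical above 0.3 rad).
It also fails if it takes over 51 s, if anything falls off the work surface, if the arm or the gripper's body presses on something with over 40 N, if the wrist force passes 120 N, or if a joint passes its speed limit or range.

## Robot

A 7-joint arm with a two-finger parallel gripper is mounted at the origin on the work surface. World frame = base frame: x ahead of the robot, y to its left, z up, the work surface at z = 0. Lengths are in m, angles in rad, forces in N, time in s.
With the tool pointing down it reaches from about 0.4 to 0.85 m from the base axis. Payload 4.4 kg.
Tool frame: the origin (TCP) lies where the fingers leave the gripper's body, on its centre line; the fingertips stand 97 mm ahead of it and the grasp point (between the pads) lies 78 mm ahead of it; z points along the fingers, x is the direction in which the jaws open and shut, and the axes are right-handed (so a half turn about z gives the same grasp; the last joint's range is limited). The gripper opens to 94 mm and grips with 3 to 60 N. Pads are 16 mm wide; open, the fingers measure 119 mm over their backs; the gripper's body (75 mm by 177 mm) begins 78 mm behind the grasp point.
Start: joints at [-1.316, 0.628, 0.038, 1.517, -0.027, 0.996, -0.02], TCP at [0.205, 0.617, 0.303] pointing down, gripper open.
Joint ranges: [-3.06, 3.06], [-0.37, 2.12], [-1.25, 1.32], [0.18, 2.47], [-1.1, 4.24], [0.23, 1.98], [-2.94, 2.94]. Speed limits (rad/s): [2.57, 2.57, 3.14, 3.14, 3.14, 3.14, 3.14].

## Interface

Orientations are given as a unit quaternion [w, x, y, z].
In Python, from plant import manip, eyes, job gives the robot as it stands. The module is installed in compiled form; this text tells all that it offers.
- The arm moves only by the tool carry_out, never from a script. Its argument "moves" is a list of rows, each a list of 3 entries, a list of its own where there are three numbers: the shift along the tool's x, y, z in units of 0.03 m (1.0 is 0.03 m), then the turn, a rotation vector about the tool's x, y, z in units of 0.08 rad (1.0 is 0.08 rad), then the gripper's target within -1 to 1 (fully open at 1, half-way at 0, shut at -1). A call has 1 to 10 rows; each row shifts and turns the commanded pose from where the row before left it, along the tool's axes as they then stand; what a row does not reach is not made up. A row lasts 1/10 s, in which the tool goes at most 50 mm and 8.59 degrees, less where a joint would pass 70% of its speed; a pose out of reach is approached as far as the arm can. A call with a number of a shift or a turn outside -1 to 1 is refused whole. A call with a gripper value outside its range is refused whole. The fingers move at their own pace and stop on an object; "newtons" is the grip in N (left out, the last holds). Time passes only in rows, so rows that do not move let the fingers close. It gives the time, the measured TCP pose, the force and the opening at its end, in the units of the state.
- manip.read_state(): the state, without advancing time (a new reading comes with each control period).
- eyes.camera(name): name is "scene" or "top"; returns a dict with "image" (420x560x3 uint8, red, green, blue), "vfov" (degrees; the focal length in pixels is half the picture's height over the tangent of half this angle, whatever the lens; pixels are square), "cx", "cy" (the principal point, pixels), "world_from_camera" (4x4, takes a point from camera to world coordinates). Camera axes: x right, y down, z forward; pixel columns grow to the right and rows downward; lengths in m; the calibration is good to about 2 mm. A picture is of the moment at which its call begins. There is no depth.
- job.job_done(): hands the job in, once; it reports no verdict.
Trained networks look in the newest picture that a camera, given by its name, has taken for a name from the list of things; names that differ only in an ending like _2 or _b are one class to them, and where a whole thing is asked for, a point or a joint stands for the part that bears it (a point fixed in the world has none). Each returns a list of dicts, best first, with "score" (0 to 1); they miss things now and then, are a little off and sometimes report something else, mostly with a low value. They report only what shows in the picture. A call takes as long as a camera call. They do not tell look-alikes from the thing itself.
- eyes.search_frame(camera, target): "at" ([row, column] in pixels, amid what is visible of it).
The state is a dict: "t": time; "q": joint angles; "joint_vel": joint speeds; "effort": joint torques, N m; "tool_pos": TCP position; "tool_rot": TCP orientation; "force": force on the tool from outside, world axes, zero at the start; "torque": the same for the moment, N m; "gripper_width": opening from 0.0 (shut) to 1.0 (fully open).
Only numpy, scipy, OpenCV 4.12 (cv2) and the standard library are available. Lean on these libraries where they do the work, as an engineer would, in place of code of your own. Each camera call takes 0.05 s, during which the arm holds its last target.

## Working session

There is one attempt and no reset: what is moved stays moved. The work goes in short steps, Python scripts to look and compute and a tool call to move; the robot and the scene stay as the last step left them, time stands still between calls to the robot, and variables do not carry over. Pictures are saved under pics/ and viewed, and the job is handed in when it is done.

Besides the shell and the picture viewer there is one more tool, called by a JSON object that holds its "api" and its "payload". carry_out: Moves the arm, as the interface text tells. Its arguments: {"type":"object","properties":{"moves":{"type":"array"},"newtons":{"type":"number"}},"required":["moves"]}

```bash
mkdir -p pics
cat > h.py <<'E'
import numpy as np, cv2
from plant import manip, eyes, job
def snap(cam,name):
    c=eyes.camera(cam); cv2.imwrite('pics/'+name+'.png',c['image'][:,:,::-1]); return c
def K(c):
    f=210/np.tan(np.radians(c['vfov'])/2); return f
def ray(c,row,col):
    f=K(c); T=np.array(c['world_from_camera']); d=T[:3,:3]@np.array([(col-c['cx'])/f,(row-c['cy'])/f,1]); return T[:3,3],d
def atz(c,row,col,z):
    o,d=ray(c,row,col); return o+d*(z-o[2])/d[2]
def proj(c,p):
    T=np.array(c['world_from_camera']); q=T[:3,:3].T@(np.array(p)-T[:3,3]); f=K(c); return np.array([c['cy']+f*q[1]/q[2], c['cx']+f*q[0]/q[2]])
E
python3 - <<'E'
from h import *
for cam in ['scene','top']:
    c=snap(cam,cam+'0')
    print(cam,c['vfov'],c['cx'],c['cy'],np.round(c['world_from_camera'],3).tolist())
    for t in ['rack','tin1_mid','tin2_mid','tin3_mid','tin4_mid','jar_mid','round_tin_mid']:
        print(t,[(np.round(d['at']).tolist(),round(d['score'],2)) for d in eyes.search_frame(cam,t)][:5])
print(manip.read_state())
E
```

```text
scene 55.64661136753883 280.92693856158877 210.1977104705224 [[0.738, 0.376, -0.56, 0.971], [0.674, -0.411, 0.613, -0.393], [0.0, -0.831, -0.557, 0.509], [0.0, 0.0, 0.0, 1.0]]
rack []
tin1_mid [([237.0, 224.0], 0.73), ([254.0, 187.0], 0.46)]
tin2_mid [([177.0, 329.0], 0.63)]
tin3_mid [([225.0, 276.0], 0.96), ([229.0, 150.0], 0.81), ([198.0, 223.0], 0.81), ([294.0, 240.0], 0.75), ([235.0, 207.0], 0.7)]
tin4_mid [([250.0, 187.0], 0.72)]
jar_mid [([182.0, 280.0], 0.73)]
round_tin_mid [([222.0, 358.0], 0.95)]
top 57.387619274570866 281.3687439675382 208.71354639232294 [[-0.012, -0.996, 0.091, 0.422], [-1.0, 0.012, 0.001, 0.097], [-0.002, -0.091, -0.996, 0.81], [0.0, 0.0, 0.0, 1.0]]
rack [([216.0, 398.0], 0.74)]
tin1_mid [([219.0, 343.0], 0.9)]
tin2_mid [([212.0, 175.0], 0.82)]
tin3_mid [([263.0, 300.0], 0.7), ([273.0, 386.0], 0.68), ([213.0, 372.0], 0.65), ([183.0, 297.0], 0.65), ([148.0, 384.0], 0.55)]
tin4_mid [([207.0, 392.0], 0.8)]
jar_mid [([228.0, 250.0], 0.61)]
round_tin_mid [([136.0, 228.0], 0.81)]
{'t': 0.8, 'q': array([-1.3157787 ,  0.62836921,  0.03850472,  1.51738996, -0.02700146,
        0.99628609, -0.01996008]), 'joint_vel': array([-0.00093904,  0.00088864,  0.00155036,  0.002454  ,  0.00090365,
        0.00145876,  0.00125502]), 'effort': array([ 7.08179086e-04, -5.49540818e+01,  1.14282746e+00, -1.86928296e+01,
       -5.24077448e-02,  1.56974816e-02,  2.94016843e-05]), 'tool_pos': array([0.20495832, 0.6168644 , 0.3027017 ]), 'tool_rot': array([-3.42825314e-05,  8.10966269e-01,  5.85092906e-01,  1.53490340e-05]), 'force': array([-0.46277771, -0.10400728,  0.29821979]), 'torque': array([ 0.01928127, -0.01472241,  0.00635111]), 'gripper_width': 1.0008359854837698}
```

View pics/scene0.png

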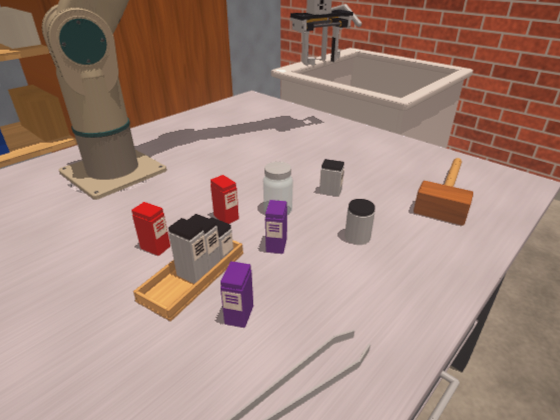

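View pics/top0.png

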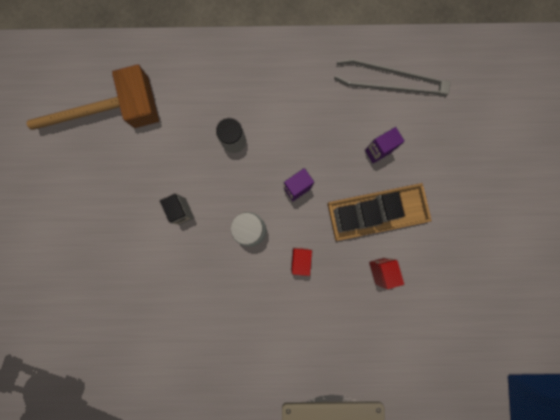

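Run:
```python
import cv2
a=cv2.imread('pics/top0.png'); cv2.imwrite('pics/topc.png',cv2.resize(a[110:310,140:440],None,fx=2.66,fy=2.66,interpolation=cv2.INTER_CUBIC))
a=cv2.imread('pics/scene0.png'); cv2.imwrite('pics/scenec.png',cv2.resize(a[130:350,120:400],None,fx=2.7,fy=2.7,interpolation=cv2.INTER_CUBIC))
```

```text
(no output)
```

View pics/topc.png

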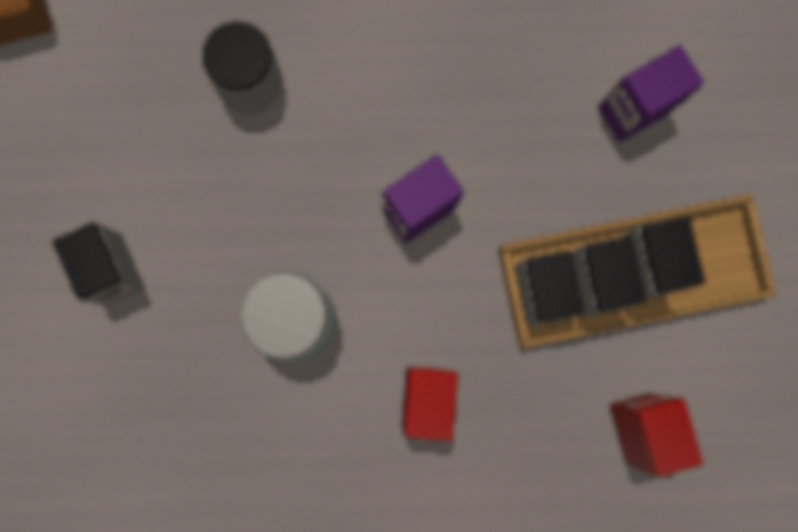

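View pics/scenec.png

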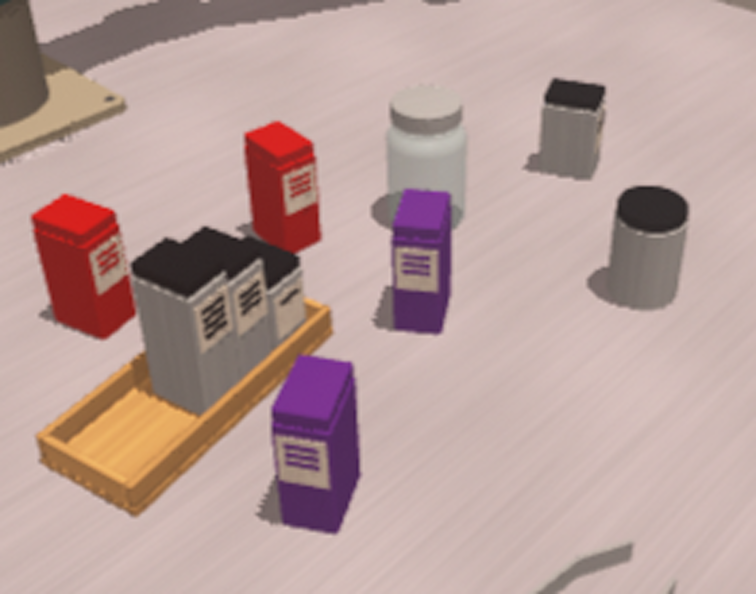

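Run:
```python
from h import *
c=eyes.camera('top'); im=c['image']
s=lambda p:(p[1]/2.66+110-.5+.2,p[0]/2.66+140-.5+.2)
R=np.array([atz(c,*s(p),0.026)[:2] for p in [(500,247),(752,198),(775,298),(522,350)]])
print('rack',R.round(4).tolist(),R.mean(0)); 
y=(R[0]+R[3]-R[1]-R[2])/2; print('ylen',np.linalg.norm(y),'yaw of y-axis rel world y',np.degrees(np.arctan2(-y[0],y[1])), 'w',np.linalg.norm(R[0]-R[3]),np.linalg.norm(R[1]-R[2]))
# dark masks
m=(im.max(2)<50).astype(np.uint8)
n,l,st,ce=cv2.connectedComponentsWithStats(m)
for i in range(1,n):
    if st[i,4]>60 and 100<ce[i][1]<300: print(st[i],ce[i])
for name,z,box in [('tin2',.08,(155,190,195,235)),('t1',.065,(330,359,195,235)),]:
    x0,x1,y0,y1=box; mm=np.zeros_like(m); mm[y0:y1,x0:x1]=m[y0:y1,x0:x1]
    pts=np.argwhere(mm); w=np.array([atz(c,r,q,z)[:2] for r,q in pts]).astype(np.float32)
    print(name,len(pts),cv2.minAreaRect(w*1000))
for nm,ps in [('tin2',[(54,242),(95,222),(125,278),(80,298)])]:
    W=np.array([atz(c,*s(p),.08)[:2] for p in ps]);print(W.round(4),W.mean(0),np.linalg.norm(W-np.roll(W,1,0),axis=1))
W=np.array([atz(c,*s(p),.11)[:2] for p in [(640,226),(697,218),(706,288),(652,297)]]);print('tin4',W.round(4),W.mean(0))
W=np.array([atz(c,*s(p),.095)[:2] for p in [(585,245),(636,236),(648,300),(597,311)]]);print('tin3',W.mean(0))
W=np.array([atz(c,*s(p),.065)[:2] for p in [(525,260),(577,252),(585,315),(535,323)]]);print('tin1',W.mean(0))
for nm,p,z in [('jar',(285,316),.11),('round',(238,57),.08),('purp1',(424,192),.095),('purp2',(665,85),.095),('red1',(431,403),.095),('red2',(660,435),.095)]: print(nm,atz(c,*s(p),z)[:2].round(3))
print(manip.read_state()['t'])
big=cv2.resize(im[180:250,150:210],None,fx=8,fy=8,interpolation=cv2.INTER_CUBIC); cv2.imwrite('pics/tin2c.png',np.clip(big[:,:,::-1]*1.8,0,255))
big=cv2.resize(im[175:250,320:440],None,fx=6,fy=6,interpolation=cv2.INTER_CUBIC); cv2.imwrite('pics/rackc.png',np.clip(big[:,:,::-1]*1.8,0,255))
```

```text
rack [[0.5057, 0.0029], [0.5416, -0.1932], [0.4638, -0.2074], [0.4263, -0.0121]] [ 0.48434801 -0.10243383]
ylen 0.19910243967442165 yaw of y-axis rel world y 10.616881407447142 w 0.08083359372693667 0.07904324384352764
[217 119  25  25 481] [228.97920998 131.34303534]
[382 192  22  28 436] [392.08944954 205.50917431]
[161 195  24  27 397] [172.70780856 208.07808564]
[360 199  23  28 457] [370.99124726 212.84463895]
[338 206  22  25 410] [348.38292683 217.84878049]
tin2 397 ((492.8996276855469, 305.6820983886719), (46.08399200439453, 31.845314025878906), 23.791261672973633)
t1 406 ((471.4613952636719, -31.722793579101562), (44.189659118652344, 35.23230743408203), 10.59462833404541)
[[0.5074 0.3303]
 [0.5216 0.301 ]
 [0.4808 0.2789]
 [0.4668 0.311 ]] [0.49417665 0.30529717] [0.04495388 0.03257403 0.0463594  0.03500549]
tin4 [[ 0.5102 -0.0839]
 [ 0.5153 -0.1235]
 [ 0.4668 -0.1277]
 [ 0.4611 -0.0904]] [ 0.48834407 -0.10637204]
tin3 [ 0.47911562 -0.07013352]
tin1 [ 0.47139051 -0.03225096]
jar [0.451 0.161]
round [0.642 0.198]
purp1 [0.538 0.064]
purp2 [ 0.613 -0.109]
red1 [0.39  0.062]
red2 [ 0.366 -0.097]
0.85[ WARN:0@1.143] global loadsave.cpp:1063 imwrite_ Unsupported depth image for selected encoder is fallbacked to CV_8U.
```

View pics/tin2c.png

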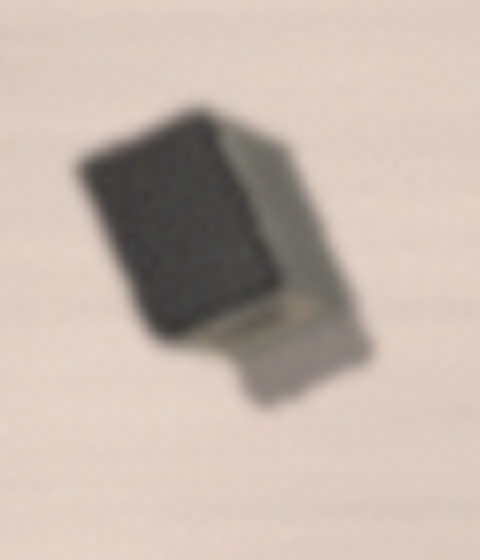

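View pics/rackc.png

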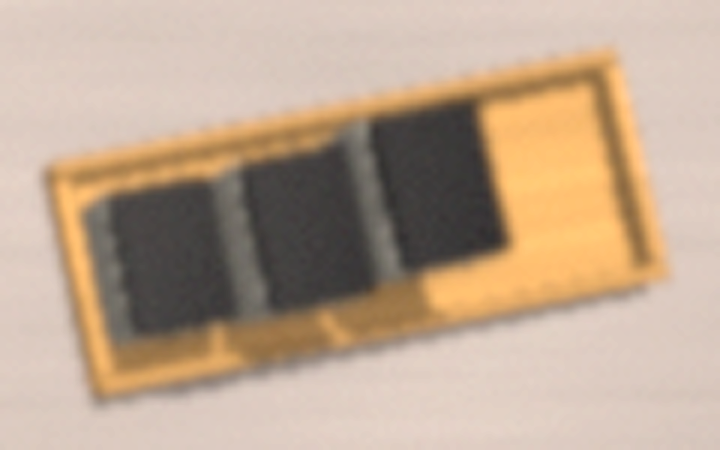

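The tin2 candidates are the grey one with a black lid at top (212,175), plus the red and purple look-alikes (302,262), (386,273), (299,184) and (385,144). The steel tin with the black lid fits the description, and the crop confirms it: about 50x36 mm, turned about 25°. The row in the rack is grey as well, with tin3 at top (213,371) between tin1 and tin4. I'll grip tin3 across its x width and drag it, so that it pushes tin4 ahead of it.

{"api": "carry_out", "payload": {"moves": [[[-0.75,0.65,0],[0,0,1],1],[[-0.7,0.7,0],[0,0,1],1],[[-0.65,0.75,0],[0,0,1],1],[[-0.6,0.8,0],[0,0,1],1],[[-0.53,0.85,0],[0,0,1],1],[[-0.45,0.9,0],[0,0,1],1],[[-0.38,0.92,0],[0,0,1],1],[[-0.3,0.95,0],[0,0,1],1],[[-0.25,0.97,0],[0,0,1],1],[[-0.15,0.98,0],[0,0,1],1]], "newtons": 15}}

```text
t: 1.85
tool_pos: [0.3156, 0.3378, 0.3029]
tool_rot: [-0.0, 0.975, 0.222, 0.0]
force: [0.6, -0.1, 0.5]
gripper_width: 1.002
```

```bash
cat >> h.py <<'E'
from scipy.spatial.transform import Rotation as Ro
def todo(x,y,z,yaw):
    s=manip.read_state(); q=s['tool_rot']; R=Ro.from_quat([q[1],q[2],q[3],q[0]])
    M=R.as_matrix(); ph=np.degrees(np.arctan2(M[1,0],M[0,0]))
    d=((yaw-ph+90)%180)-90
    # goal frame
    a=np.radians(ph+d); G=np.array([[np.cos(a),np.sin(a),0],[np.sin(a),-np.cos(a),0],[0,0,-1]]).T
    G=np.column_stack([[np.cos(a),np.sin(a),0],[np.sin(a),-np.cos(a),0],[0,0,-1]])
    rv=(R.inv()*Ro.from_matrix(G)).as_rotvec()
    e=np.array([x,y,z])-s['tool_pos']
    print('t',round(s['t'],2),'pos',s['tool_pos'].round(4),'yaw',ph.round(2),'shift now-frame',(M.T@e/.03).round(2),'shift goal-frame',(G.T@e/.03).round(2),'turn',(rv/.08).round(2),'w',round(s['gripper_width'],3),'F',s['force'].round(1),'tilt',np.degrees(np.arccos(-M[2,2])).round(2))
E
python3 -c "
from h import *
todo(.478,-.068,.138,10.6)"
```

```text
t 1.85 pos [0.3156 0.3378 0.3029] yaw 25.6 shift now-frame [-0.96 14.54  5.49] shift goal-frame [ 2.83 14.29  5.5 ] turn [-0.01 -0.01  3.27] w 1.002 F [ 0.6 -0.1  0.5] tilt 0.04
```

{"api": "carry_out", "payload": {"moves": [[[-0.1,1,0.2],[0,0,0.8],1],[[0.0,1,0.2],[0,0,0.8],1],[[0.1,1,0.2],[0,0,0.8],1],[[0.2,1,0.2],[0,0,0.8],1],[[0.2,1,0.2],[0,0,0],1],[[0.2,1,0.2],[0,0,0],1],[[0.2,1,0],[0,0,0],1],[[0.2,1,0],[0,0,0],1],[[0.2,1,0],[0,0,0],1],[[0.2,1,0],[0,0,0],1]]}}

```text
t: 2.85
tool_pos: [0.4332, 0.057, 0.2669]
tool_rot: [-0.0, 0.995, 0.097, 0.0]
force: [-0.1, 0.1, 0.4]
gripper_width: 0.998
```

```bash
python3 -c "
from h import *
todo(.478,-.068,.138,10.6)"
```

```text
t 2.85 pos [0.4332 0.057  0.2669] yaw 11.12 shift now-frame [0.66 4.38 4.3 ] shift goal-frame [0.7  4.37 4.3 ] turn [-0.   -0.01  0.11] w 0.998 F [-0.1  0.1  0.4] tilt 0.04
```

{"api": "carry_out", "payload": {"moves": [[[0.2,1,0],[0,0,0.1],1],[[0.2,1,0],[0,0,0],1],[[0.2,1,0],[0,0,0],1],[[0.1,1,0],[0,0,0],1],[[0,0.4,0.3],[0,0,0],1],[[0,0,1],[0,0,0],1],[[0,0,0.5],[0,0,0],1],[[0,0,0],[0,0,0],1]]}}

```text
t: 3.65
tool_pos: [0.4769, -0.0676, 0.2111]
tool_rot: [-0.0, 0.996, 0.093, -0.002]
force: [-0.1, 0.1, 0.0]
gripper_width: 1.0
```

```bash
python3 -c "
from h import *
todo(.478,-.068,.138,10.6)
c=snap('top','top1');c2=snap('scene','scene1')
a=np.hstack([cv2.resize(cv2.imread('pics/top1.png')[150:290,300:440],None,fx=2.8,fy=2.8),cv2.resize(cv2.imread('pics/scene1.png')[140:340,120:320],(392,392))])
cv2.imwrite('pics/v1.png',a)"
```

```text
t 3.65 pos [ 0.4769 -0.0676  0.2111] yaw 10.63 shift now-frame [0.04 0.02 2.44] shift goal-frame [0.03 0.02 2.44] turn [-0.01  0.04  0.01] w 1.0 F [-0.1  0.1  0. ] tilt 0.21
```

View pics/v1.png

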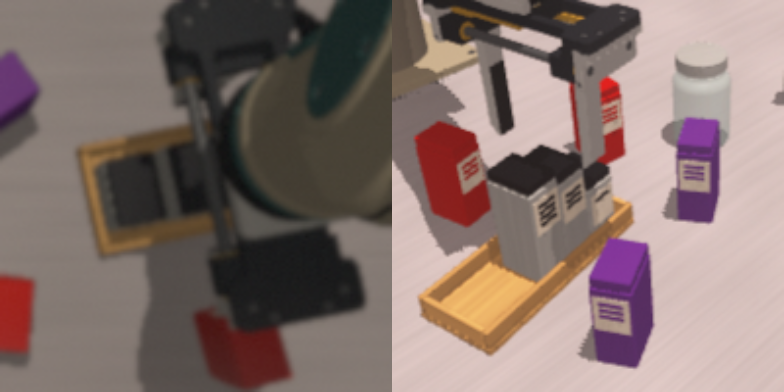

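Both fingers straddle tin3, with the +x finger at scene (200,185) lined up with the tin's label. I'll descend and close.

{"api": "carry_out", "payload": {"moves": [[[0,0,1],[0,0,0],1],[[0,0,0.9],[0,0,0],1],[[0,0,0.5],[0,0,0],1],[[0,0,0],[0,0,0],0.4],[[0,0,0],[0,0,0],0],[[0,0,0],[0,0,0],-0.2],[[0,0,0],[0,0,0],-0.5],[[0,0,0],[0,0,0],-0.5]], "newtons": 10}}

```text
t: 4.55
tool_pos: [0.4784, -0.0676, 0.1414]
tool_rot: [0.0, 0.996, 0.093, 0.001]
force: [-0.2, 0.4, 0.0]
gripper_width: 0.609
```

```bash
python3 -c "
from h import *
todo(.478,-.068,.138,10.6)
c2=snap('scene','scene2')
cv2.imwrite('pics/v2.png',cv2.resize(cv2.imread('pics/scene2.png')[140:340,120:320],(600,600)))"
```

```text
t 4.55 pos [ 0.4784 -0.0676  0.1414] yaw 10.66 shift now-frame [-0.02  0.01  0.11] shift goal-frame [-0.02  0.01  0.11] turn [ 0.   -0.02  0.01] w 0.609 F [-0.2  0.4  0. ] tilt 0.09
```

View pics/v2.png

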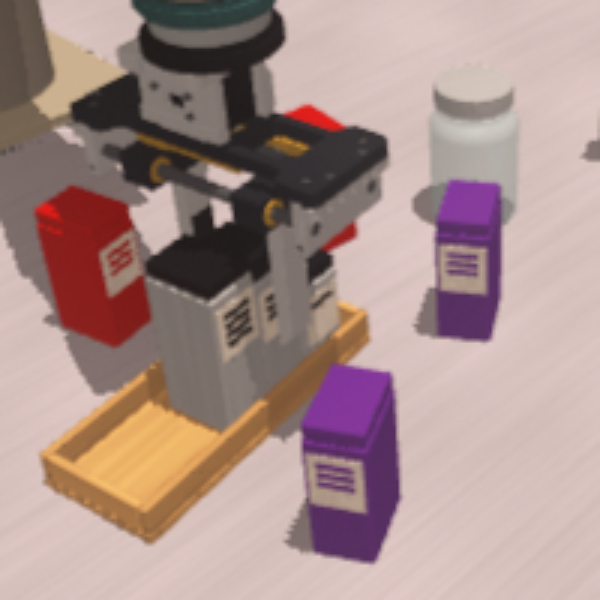

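{"api": "carry_out", "payload": {"moves": [[[0,0,0],[0,0,0],-0.5],[[0,0,0],[0,0,0],-0.5],[[0,0,0],[0,0,0],-0.5]], "newtons": 10}}

```text
t: 4.9
tool_pos: [0.4781, -0.0676, 0.1411]
tool_rot: [-0.0, 0.996, 0.093, 0.0]
force: [-0.7, 0.5, 5.9]
gripper_width: 0.532
```

{"api": "carry_out", "payload": {"moves": [[[0,0.1,-0.03],[0,0,0],-0.5],[[0,0.2,0],[0,0,0],-0.5],[[0,0.2,0],[0,0,0],-0.5],[[0,0.2,0],[0,0,0],-0.5],[[0,0.2,0],[0,0,0],-0.5],[[0,0.2,0],[0,0,0],-0.5],[[0,0.2,0],[0,0,0],-0.5],[[0,0.2,0],[0,0,0],-0.5],[[0,0.2,0],[0,0,0],-0.5],[[0,0.2,0],[0,0,0],-0.5]]}}

```text
t: 5.9
tool_pos: [0.4885, -0.1241, 0.1415]
tool_rot: [-0.0, 0.996, 0.093, -0.0]
force: [-0.3, 1.5, -2.9]
gripper_width: 0.531
```

```bash
python3 -c "
from h import *
todo(.478,-.068,.138,10.6)
c2=snap('scene','scene3')
cv2.imwrite('pics/v3.png',cv2.resize(cv2.imread('pics/scene3.png')[140:340,120:320],(600,600)))"
```

```text
t 5.9 pos [ 0.4885 -0.1241  0.1415] yaw 10.65 shift now-frame [ 0.   -1.9   0.12] shift goal-frame [-0.   -1.9   0.12] turn [-0.    0.    0.01] w 0.531 F [-0.3  1.5 -2.9] tilt 0.0
```

View pics/v3.png

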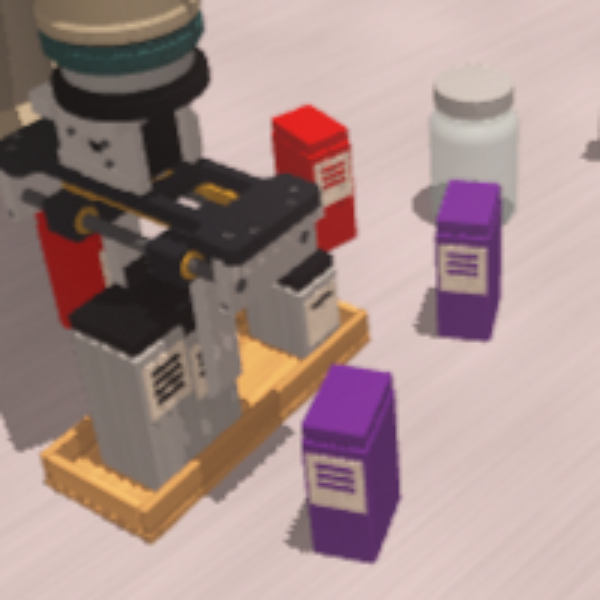

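Tin3 (with tin4 ahead of it) has been dragged 57 mm, and both stand upright with a gap behind them. Next I'll release and rise.

{"api": "carry_out", "payload": {"moves": [[[0,0,0.03],[0,0,0],-0.5],[[0,0,0],[0,0,0],1],[[0,0,0],[0,0,0],1],[[0,0,0],[0,0,0],1],[[0,0,-0.3],[0,0,0],1],[[0,0,-1],[0,0,0],1],[[0,0,-1],[0,0,0],1],[[0,0,-1],[0,0,0],1],[[0,-0.3,-1],[0,0,0],1],[[0,-1,-0.5],[0,0,0],1]]}}

```text
t: 6.95
tool_pos: [0.4824, -0.0878, 0.2879]
tool_rot: [0.001, 0.996, 0.09, 0.003]
force: [-0.6, -0.2, -0.1]
gripper_width: 0.999
```

```bash
python3 -c "
from h import *
todo(.4935,.3055,.28,24.5)"
```

```text
t 6.95 pos [ 0.4824 -0.0878  0.2879] yaw 10.37 shift now-frame [  2.72 -12.83   0.23] shift goal-frame [  5.77 -11.78   0.26] turn [ 0.05 -0.06 -3.08] w 0.999 F [-0.6 -0.2 -0.1] tilt 0.35
```

{"api": "carry_out", "payload": {"moves": [[[0.22,-1,0],[0,0,-0.77],1],[[0.3,-1,0],[0,0,-0.77],1],[[0.35,-0.95,0],[0,0,-0.77],1],[[0.4,-0.95,0],[0,0,-0.77],1],[[0.45,-0.95,0],[0,0,0],1],[[0.45,-0.95,0],[0,0,0],1],[[0.45,-0.95,0],[0,0,0],1],[[0.45,-0.95,0],[0,0,0],1],[[0.45,-0.95,0],[0,0,0],1],[[0.45,-0.95,0],[0,0,0],1]]}}

```text
t: 7.95
tool_pos: [0.4874, 0.2285, 0.2854]
tool_rot: [-0.0, 0.977, 0.215, 0.0]
force: [0.3, 1.1, -0.4]
gripper_width: 1.0
```

```bash
python3 -c "
from h import *
todo(.4935,.3055,.133,24.5)
c=snap('top','top4')
im=c['image']
cv2.imwrite('pics/v4.png',cv2.resize(im[160:260,140:440,::-1],None,fx=2.66,fy=2.66,interpolation=cv2.INTER_CUBIC))
m=(im.max(2)<50).astype(np.uint8)
n,l,st,ce=cv2.connectedComponentsWithStats(m)
for i in range(1,n):
  if st[i,4]>60 and 330<ce[i][0]<430 and 180<ce[i][1]<250:
    for z in (.065,.095,.11):
      w=np.array([atz(c,r,q,z)[:2] for r,q in np.argwhere(l==i)]).astype(np.float32)
      print(st[i],z,cv2.minAreaRect(w*1000))
"
```

```text
t 7.95 pos [0.4874 0.2285 0.2854] yaw 24.78 shift now-frame [ 1.26 -2.25  5.08] shift goal-frame [ 1.25 -2.25  5.08] turn [ 0.   -0.01  0.06] w 1.0 F [ 0.3  1.1 -0.4] tilt 0.03
[412 187  22  26 423] 0.065 ((505.2686462402344, -177.5432586669922), (47.524166107177734, 34.56486129760742), 8.820907592773438)
[412 187  22  26 423] 0.095 ((501.930908203125, -166.46897888183594), (45.609825134277344, 33.1724739074707), 8.820918083190918)
[412 187  22  26 423] 0.11 ((500.2620544433594, -160.93182373046875), (44.65264129638672, 32.47630310058594), 8.820980072021484)
[391 193  22  27 425] 0.065 ((492.7471008300781, -135.45166015625), (47.13291931152344, 35.641754150390625), 11.623946189880371)
[391 193  22  27 425] 0.095 ((489.91375732421875, -126.07296752929688), (45.23430252075195, 34.20602035522461), 11.623919486999512)
[391 193  22  27 425] 0.11 ((488.4971008300781, -121.38360595703125), (44.28497314453125, 33.4881477355957), 11.623871803283691)
[339 207  19  23 321] 0.065 ((470.8677673339844, -30.616918563842773), (42.01307678222656, 29.40559959411621), 9.843475341796875)
[339 207  19  23 321] 0.095 ((468.915771484375, -25.461198806762695), (40.3206672668457, 28.221084594726562), 9.843462944030762)
[339 207  19  23 321] 0.11 ((467.93975830078125, -22.883344650268555), (39.474456787109375, 27.628814697265625), 9.843461990356445)
```

View pics/v4.png

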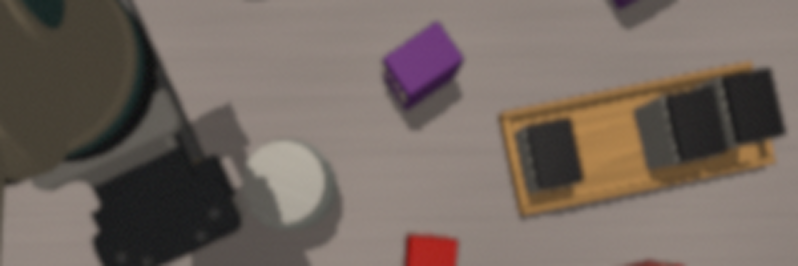

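The gap is open: tin1–tin3 are about 97 mm apart, and everything in the rack is square. Now I'll go to tin2.

{"api": "carry_out", "payload": {"moves": [[[0.5,-0.9,0],[0,0,0.06],1],[[0.5,-0.9,0.3],[0,0,0],1],[[0.25,-0.45,0.8],[0,0,0],1],[[0,0,1],[0,0,0],1],[[0,0,0],[0,0,0],1]]}}

```text
t: 8.5
tool_pos: [0.4913, 0.3036, 0.2189]
tool_rot: [0.001, 0.977, 0.213, -0.003]
force: [-0.1, -0.4, 0.0]
gripper_width: 1.002
```

```bash
python3 -c "
from h import *
todo(.4935,.3055,.133,24.5)
c2=snap('scene','scene5')
cv2.imwrite('pics/v5.png',cv2.resize(cv2.imread('pics/scene5.png')[60:260,240:440],(600,600)))"
```

```text
t 8.5 pos [0.4913 0.3036 0.2189] yaw 24.58 shift now-frame [ 0.11 -0.03  2.86] shift goal-frame [ 0.09 -0.03  2.86] turn [0.01 0.09 0.02] w 1.002 F [-0.1 -0.4  0. ] tilt 0.41
```

View pics/v5.png

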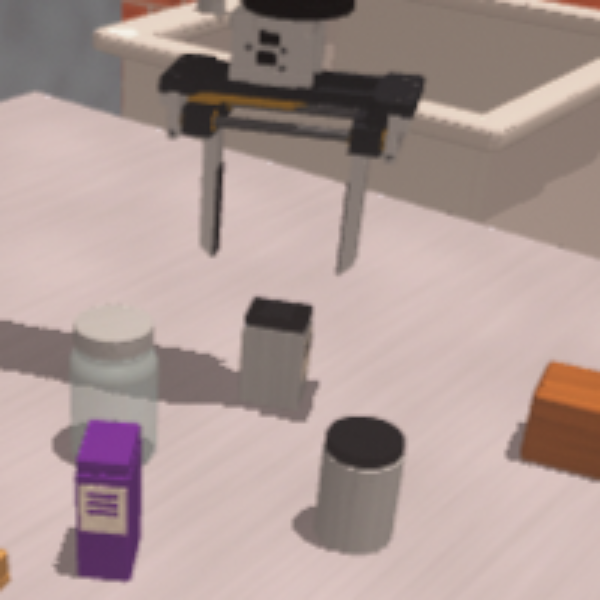

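{"api": "carry_out", "payload": {"moves": [[[0.08,0,0.9],[0,0,0],1],[[0,0,1],[0,0,0],1],[[0,0,0.9],[0,0,0],1],[[0,0,0.05],[0,0,0],0.5],[[0,0,0],[0,0,0],-0.5],[[0,0,0],[0,0,0],-0.5],[[0,0,0],[0,0,0],-0.5],[[0,0,0],[0,0,0],-0.5],[[0,0,0],[0,0,0],-0.5],[[0,0,0],[0,0,0],-0.5]], "newtons": 15}}

```text
t: 9.55
tool_pos: [0.496, 0.3053, 0.1369]
tool_rot: [-0.0, 0.977, 0.212, 0.0]
force: [-2.1, -0.7, 6.2]
gripper_width: 0.532
```

```bash
python3 -c "
from h import *
todo(.4935,.3055,.133,24.5)
c2=snap('scene','scene6')
cv2.imwrite('pics/v6.png',cv2.resize(cv2.imread('pics/scene6.png')[100:220,280:400],(600,600),interpolation=cv2.INTER_CUBIC))"
```

```text
t 9.55 pos [0.496  0.3053 0.1369] yaw 24.5 shift now-frame [-0.07 -0.04  0.13] shift goal-frame [-0.07 -0.04  0.13] turn [-0.   -0.01  0.  ] w 0.532 F [-2.1 -0.7  6.2] tilt 0.04
```

View pics/v6.png

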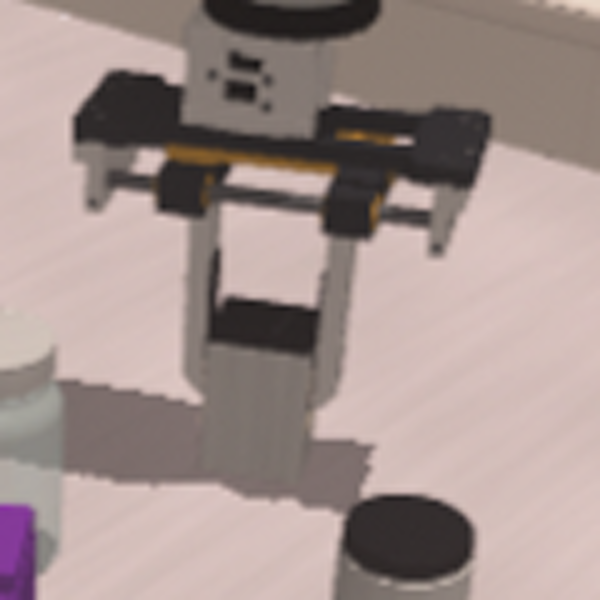

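Tin2 is gripped (width 0.532 of 94 mm, i.e. 50 mm) and upright. Next is the lift.

{"api": "carry_out", "payload": {"moves": [[[0,0,-0.3],[0,0,0],-0.5],[[0,0,-0.7],[0,0,0],-0.5],[[0,0,-1],[0,0,0],-0.5],[[0,0,-1],[0,0,0],-0.5],[[0,0,-1],[0,0,0],-0.5],[[0,0,-0.8],[0,0,0],-0.5],[[0,0,-0.3],[0,0,0],-0.5]], "newtons": 20}}

```text
t: 10.3
tool_pos: [0.4966, 0.3055, 0.2918]
tool_rot: [-0.001, 0.977, 0.212, 0.002]
force: [-0.6, 0.3, -1.9]
gripper_width: 0.531
```

```bash
python3 -c "
from h import *
todo(.480,-.0785,.29,10.6)"
```

```text
t 10.3 pos [0.4966 0.3055 0.2918] yaw 24.49 shift now-frame [-5.81 11.42  0.03] shift goal-frame [-2.9  12.48  0.06] turn [-0.01 -0.05  3.03] w 0.531 F [-0.6  0.3 -1.9] tilt 0.24
```

{"api": "carry_out", "payload": {"moves": [[[-0.25,0.5,0],[0,0,0.4],-0.5],[[-0.4,0.9,0],[0,0,0.6],-0.5],[[-0.35,0.9,0],[0,0,0.7],-0.5],[[-0.3,0.95,0],[0,0,0.7],-0.5],[[-0.25,0.95,0],[0,0,0.6],-0.5],[[-0.22,0.95,0],[0,0,0],-0.5],[[-0.22,0.95,0],[0,0,0],-0.5],[[-0.22,0.95,0],[0,0,0],-0.5],[[-0.22,0.95,0],[0,0,0],-0.5],[[-0.22,0.95,0],[0,0,0],-0.5]]}}

```text
t: 11.3
tool_pos: [0.4851, 0.0219, 0.2877]
tool_rot: [0.0, 0.996, 0.092, -0.002]
force: [0.4, -0.1, -1.1]
gripper_width: 0.53
```

```bash
python3 -c "
from h import *
todo(.480,-.0785,.29,10.6)"
```

```text
t 11.3 pos [0.4851 0.0219 0.2877] yaw 10.61 shift now-frame [-0.78  3.26 -0.07] shift goal-frame [-0.78  3.26 -0.08] turn [0.   0.05 0.  ] w 0.53 F [ 0.4 -0.1 -1.1] tilt 0.21
```

{"api": "carry_out", "payload": {"moves": [[[-0.2,0.9,0],[0,0,0],-0.5],[[-0.2,0.9,0],[0,0,0],-0.5],[[-0.2,0.8,0],[0,0,0],-0.5],[[-0.1,0.4,0.3],[0,0,0],-0.5],[[0,0,0.3],[0,0,0],-0.5],[[0,0,0],[0,0,0],-0.5],[[0,0,0],[0,0,0],-0.5]]}}

```text
t: 12.0
tool_pos: [0.4825, -0.0671, 0.2703]
tool_rot: [-0.0, 0.996, 0.094, -0.001]
force: [-0.6, 0.5, -0.9]
gripper_width: 0.529
```

```bash
python3 -c "
from h import *
todo(.480,-.0785,.146,10.6)
c=snap('top','top7');c2=snap('scene','scene7')
a=np.hstack([cv2.resize(cv2.imread('pics/top7.png')[150:290,300:440],None,fx=2.8,fy=2.8),cv2.resize(cv2.imread('pics/scene7.png')[140:340,120:320],(392,392))])
cv2.imwrite('pics/v7.png',a)"
```

```text
t 12.0 pos [ 0.4825 -0.0671  0.2703] yaw 10.79 shift now-frame [-0.14  0.36  4.14] shift goal-frame [-0.15  0.36  4.14] turn [-0.01  0.03  0.04] w 0.529 F [-0.6  0.5 -0.9] tilt 0.13
```

View pics/v7.png

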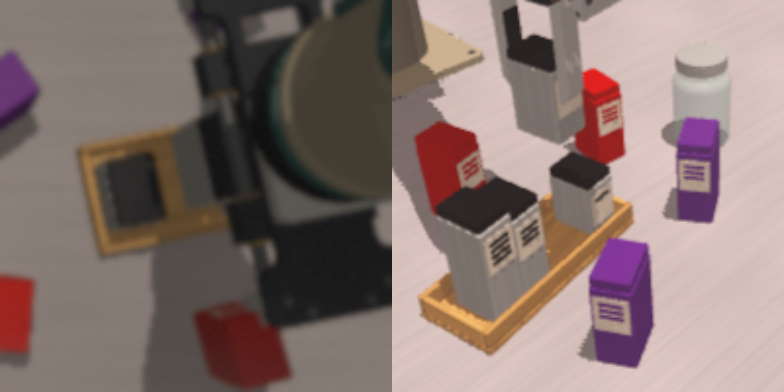

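{"api": "carry_out", "payload": {"moves": [[[-0.15,0.36,0],[0,0,0.03],-0.5],[[0,0,0.2],[0,0,0],-0.5],[[0,0,0.6],[0,0,0],-0.5],[[0,0,0.8],[0,0,0],-0.5],[[0,0,0.8],[0,0,0],-0.5],[[0,0,0.6],[0,0,0],-0.5],[[0,0,0.3],[0,0,0],-0.5],[[0,0,0],[0,0,0],-0.5],[[0,0,0],[0,0,0],-0.5]]}}

```text
t: 13.0
tool_pos: [0.481, -0.0796, 0.1725]
tool_rot: [0.0, 0.996, 0.092, 0.0]
force: [1.1, 0.4, -1.1]
gripper_width: 0.534
```

```bash
python3 -c "
from h import *
todo(.480,-.0785,.143,10.6)
c2=snap('scene','scene8')
a=cv2.resize(cv2.imread('pics/scene8.png')[160:320,120:280],(600,600),interpolation=cv2.INTER_CUBIC)
cv2.imwrite('pics/v8.png',a)"
```

```text
t 13.0 pos [ 0.481  -0.0796  0.1725] yaw 10.6 shift now-frame [-0.03 -0.04  0.98] shift goal-frame [-0.03 -0.04  0.98] turn [ 0.   -0.01 -0.  ] w 0.534 F [ 1.1  0.4 -1.1] tilt 0.04
```

View pics/v8.png

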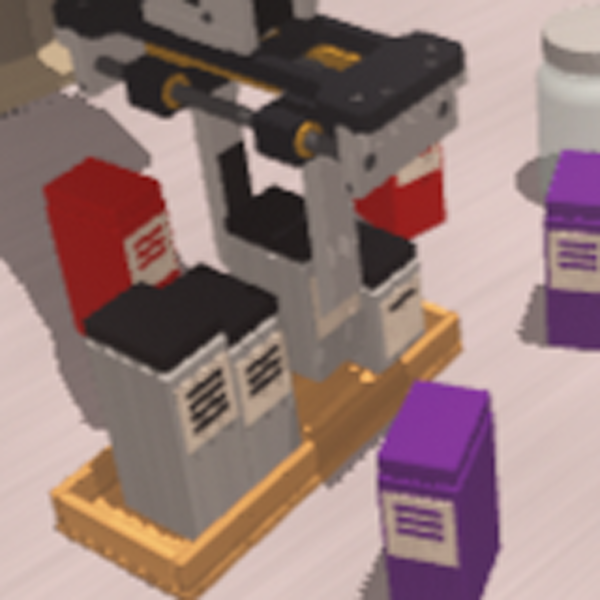

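Tin2 hangs in the gap, clear of its neighbours. I'll lower it gently until the force changes.

{"api": "carry_out", "payload": {"moves": [[[0,0,0.4],[0,0,0],-0.5],[[0,0,0.3],[0,0,0],-0.5],[[0,0,0.15],[0,0,0],-0.5],[[0,0,0.05],[0,0,0],-0.5],[[0,0,0],[0,0,0],-0.5],[[0,0,0],[0,0,0],-0.5]]}}

```text
t: 13.65
tool_pos: [0.4808, -0.0795, 0.1452]
tool_rot: [0.0, 0.996, 0.092, 0.0]
force: [0.4, -0.8, -1.5]
gripper_width: 0.526
```

{"api": "carry_out", "payload": {"moves": [[[0,0,0.05],[0,0,0],-0.5],[[0,0,0.03],[0,0,0],-0.5],[[0,0,0],[0,0,0],-0.5],[[0,0,0],[0,0,0],-0.5]]}}

```text
t: 14.05
tool_pos: [0.4808, -0.0794, 0.1429]
tool_rot: [0.0, 0.996, 0.092, 0.0]
force: [0.8, -0.2, -0.1]
gripper_width: 0.53
```

{"api": "carry_out", "payload": {"moves": [[[0,0,0.02],[0,0,0],-0.5],[[0,0,0],[0,0,0],0.3],[[0,0,0],[0,0,0],1],[[0,0,0],[0,0,0],1],[[0,0,0],[0,0,0],1],[[0,0,-0.3],[0,0,0],1],[[0,0,-0.8],[0,0,0],1],[[0,0,-1],[0,0,0],1],[[0,0,-1],[0,0,0],1],[[0,0,-1],[0,0,0],1]]}}

```text
t: 15.05
tool_pos: [0.4804, -0.0794, 0.2669]
tool_rot: [0.0, 0.996, 0.092, -0.0]
force: [-0.2, 0.7, -0.9]
gripper_width: 1.003
```

{"api": "carry_out", "payload": {"moves": [[[0,-0.5,-0.5],[0,0,0],1],[[0,-1,0],[0,0,0],1],[[0,-1,0],[0,0,0],1],[[0,-1,0],[0,0,0],1],[[0,-1,0],[0,0,0],1],[[0,-1,0],[0,0,0],1],[[0,-1,0],[0,0,0],1],[[0,0,0],[0,0,0],1],[[0,0,0],[0,0,0],1]]}}

```text
t: 15.95
tool_pos: [0.4446, 0.1125, 0.2806]
tool_rot: [0.0, 0.996, 0.093, 0.0]
force: [0.2, 0.4, -0.2]
gripper_width: 0.999
```

```bash
python3 -c "
from h import *
todo(.480,-.0785,.143,10.6)
c=snap('top','top9');c2=snap('scene','scene9')
a=np.hstack([cv2.resize(cv2.imread('pics/top9.png')[150:290,300:440],None,fx=2.8,fy=2.8),cv2.resize(cv2.imread('pics/scene9.png')[140:340,120:320],(392,392))])
cv2.imwrite('pics/v9.png',a)
im=c['image']
O=np.array([.4843,-.1024]); a=np.radians(10.6); X=np.array([np.cos(a),np.sin(a)]);Y=np.array([-X[1],X[0]])
m=(im.max(2)<55).astype(np.uint8)
n,l,st,ce=cv2.connectedComponentsWithStats(m)
zs=iter([.071,.086,.101,.116])
I=[i for i in range(1,n) if st[i,4]>60 and 330<ce[i][0]<440 and 180<ce[i][1]<250]
for i in sorted(I,key=lambda i:ce[i][0]):
      z=next(zs); w=np.array([atz(c,r,q,z)[:2] for r,q in np.argwhere(l==i)]).astype(np.float32)
      r=cv2.minAreaRect(w*1000); p=np.array(r[0])/1000-O; print('rack xy mm',(p@X*1000).round(1),(p@Y*1000).round(1),np.round(r[1],1),r[2])
"
```

```text
t 15.95 pos [0.4446 0.1125 0.2806] yaw 10.71 shift now-frame [-0.03  6.48  4.59] shift goal-frame [-0.01  6.48  4.59] turn [ 0.   -0.    0.02] w 0.999 F [ 0.2  0.4 -0.2] tilt 0.02
rack xy mm 0.2 72.7 [43.8 35.4] 10.594827651977539
rack xy mm 0.6 27.9 [44.8 35.8] 10.65062427520752
rack xy mm 1.3 -22.6 [47.1 36.1] 11.61412525177002
rack xy mm 4.5 -58.2 [45.7 33.3] 8.131584167480469
```

View pics/v9.png

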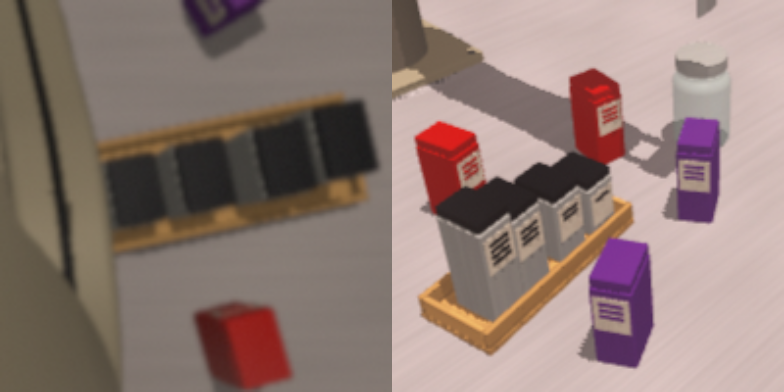

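All four tins stand upright in the rack in order (1, 2, 3 and 4 bars) and square. They are within 5 mm of the centre line, and the arm is clear. I'll hand in now.

```bash
python3 -c "
from plant import job
print(job.job_done())"
```

```text
the job is handed in; nothing more can be done
None
```

The loose tin now stands in the rack between the shortest tin and the next one. I handed the job in at about 16 s of the 51 s allowed, and hand-in reports no verdict.

- **Opening the gap:** I gripped tin3 across its 50 mm width and dragged it 57 mm towards the empty end, pushing tin4 ahead of it. Tin1 and tin3 were then about 97 mm apart, with tin2 still outside the rack.
- **Placing tin2:** I gripped tin2, carried it over the jar, turned it square to the rack, lowered it into the gap and released it. The arm then moved clear.

**Last checks, from the top camera:**

| Tin | y in the rack (mm) | x off the centre line (mm) | Out of square |
|---|---|---|---|
| tin1 | 73 | 0.2 | under 1° |
| tin2 | 28 | 0.6 | under 1° |
| tin3 | -23 | 1.3 | about 1° |
| tin4 | -58 | 4.5 | about 2.5° |

The scene picture shows all four upright in order of height. I saw no contact with the jar or the round tin, but I did not measure their positions again at the end. None of the checks failed or disagreed.

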